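# Roll the cup caddy into its spring-catch dock

### The arm

A 6-joint arm with a two-finger parallel gripper is mounted at the origin on the work surface. World frame = base frame: x ahead of the robot, y to its left, z up, the work surface at z = 0. Lengths are in m, angles in rad, forces in N, time in s.
With the tool pointing down it reaches from about 0.3 to 0.875 m from the base axis. Payload 6.4 kg.
Tool frame: the origin (TCP) lies between the finger pads; the fingertips stand ctrl.tip_extent ahead of it and the grasp point (between the pads) is the TCP (ctrl.tip_extent is the distance from the TCP to the fingertips, in m); z points along the fingers, y is the line along which they close (so a half turn about z gives the same grasp; the last joint's range is limited). The gripper opens to 85 mm and grips with 20 to 120 N. Pads are 22 mm wide; open, the fingers measure 114 mm over their backs; the gripper's body (76 mm by 85 mm) begins 54 mm behind the grasp point. The pads swing forward as they close: fully open they stand 13 mm farther back than shut.
Start: joints at [-1.521, 0.181, 1.607, -0, 1.354, -0.206], TCP at [0.146, -0.556, 0.25] pointing down, gripper open.
Joint ranges: [-2.99, 2.99], [-0.89, 2.07], [0.3, 2.58], [-1.14, 4.28], [0, 2.63], [-3.12, 3.12]. Speed limits (rad/s): [2.57, 2.57, 3.01, 3.14, 3.14, 3.14].

### API

Orientations are given as a unit quaternion [w, x, y, z].
In Python, from bench import ctrl gives the robot as it stands.
- The arm moves only by the tool send_rows, never from a script. Its arguments are lists of equal length, an entry for each row: "dr": the turn, a rotation vector about the tool's x, y, z in units of 6 degrees (1.0 is 6 degrees), a list of three; "xyz": the shift along the tool's x, y, z in cm, a list of three; "jaw": the opening in per cent of the stroke, from 0 (shut) to 100 (fully open). In form: {"dr": [[wx, wy, wz], ...], "xyz": [[dx, dy, dz], ...], "jaw": [jaw, ...]}. A call has exactly 8 rows; each row is the pose to reach, as a shift and turn from the pose commanded when the call began, along the tool's axes at that moment; what a row does not reach only later rows make up. A row lasts 1/8 s, in which the tool goes at most 62.5 mm and 10.7 degrees, less where a joint would pass 70% of its speed; a pose out of reach is approached as far as the arm can. A call with a gripper value outside its range is refused whole. The fingers move at their own pace and stop on an object; the grip force is fixed at half the most. Time passes only in rows, so rows that repeat a pose let the fingers close, or fill a call up. It gives the time, the measured TCP pose, the force, the opening and the grip force at its end, in the units of the state.
- ctrl.get_obs(): the state, without advancing time (a new reading comes with each control period).
- ctrl.camera(name): name is "scene" or "top" or "wrist"; returns the picture (420x560x3 uint8, red, green, blue); there is no depth.
- ctrl.calibration(name): a dict with "camera_matrix" (3x3 intrinsics, pixels), "D" ([k1, k2, p1, p2, k3] as OpenCV has them; the pictures are not rectified), "world_from_camera" (4x4, takes a point from camera to world coordinates). Camera axes: x right, y up, looking along -z (the intrinsics and any distortion apply to the point x, -y, -z); pixel columns grow to the right and rows downward; lengths in m; the calibration is good to about 2 mm. A picture is of the moment at which its call begins: read the wrist's pose just before it. calibration takes no time and is no camera call; for the wrist camera it gives the pose at the moment of the call.
- ctrl.hand_in(): hands the job in; it is judged then, once.
The state is a dict: "time_s": time; "q": joint angles; "dq": joint speeds; "joint_efforts": joint torques, N m; "eef_pos": TCP position; "eef_rot": TCP orientation; "wrist_force": force on the tool from outside, world axes, zero at the start; "torque": the same for the moment, N m; "opening": opening from 0.0 (shut) to 1.0 (fully open); "grasp_force": force on a finger pad.
Only numpy, scipy, OpenCV 4.12 (cv2) and the standard library are available. Lean on these libraries where they do the work, as an engineer would, in place of code of your own. Each camera call takes 0.05 s, during which the arm holds its last target. There are 200 camera calls.

### The job

Roll the little wheeled cup caddy forward by its push bar until its front castors trail straight behind their pivots, then steer it nose first into the parking dock beside the espresso machine and press it gently home until the spring catch snaps over its ball and holds it against the buffer; then let go. Keep all its wheels on the counter and the glass tumbler standing on its deck, do not ram or force the dock, and leave everything else on the counter where it is.

Things in the scene. Friction and masses are not known exactly. Their poses are not given: they have to be found in the camera images.
- caddy: Wheeled cup caddy, 0.6 to 1 kg plus tumbler. Origin on the counter under the deck's middle; +x forward (nose), z up. Wooden deck 184 x 120 mm, top 42 mm up, aluminium side rims 51 mm up. Two fixed rear wheels, two swivel castors in front, all 25 mm; steers like a shopping trolley. Rolls straight with under 2 N; scrubs sideways with a few N. Rubber nose face 100 mm ahead of the origin.
- rear_axle (a point): Middle of the fixed rear axle, 65 mm behind the caddy's origin, 12.5 mm above the counter; the caddy turns about points on this axle line. Rear wheels 90 mm apart.
- push_bar (a point): Middle of the caddy's black round push bar: 12 mm thick, 100 mm long across the caddy, axis 70 mm above the counter, 115 mm behind the caddy's origin, 23 mm behind the deck's rear edge; its ends slope forward and down to the deck. Grip it from above (fingers closing along the caddy's forward direction) or push it from behind.
- strike (a point): Centre of the steel ball strike (14 mm diameter) on a 7 mm stem on the caddy's nose: 120 mm ahead of the caddy's origin, 37 mm above the counter.
- castor_left (a joint): Swivel angle of the left front castor (rad): 0 when its wheel trails straight behind the pivot (10 mm trail) in forward travel, positive anticlockwise from above. Pivots are 70 mm ahead of the caddy's origin, 42 mm to either side. It starts turned well away from straight and swings round within about 50 mm of rolling forward.
- castor_right (a joint): The same for the right front castor.
- tumbler: Glass tumbler, 72 mm wide at the rim, 90 mm tall, 0.18 kg, standing loose on the caddy's deck about 30 mm ahead of the caddy's origin. Origin at the middle of its underside.
- dock: Aluminium parking dock screwed to the counter. Origin on the counter at the middle of its mouth; +x points into the dock, the way the caddy drives in, z up. Two kerbs 44 mm high from x = 25 to 145 mm, 128 mm apart inside (4 mm clear of the deck on either side), with flared lips from x = -5 mm, mouth about 160 mm wide. Pushing the caddy on any part of it with over about 17 N is ramming.
- catch_zone (a point): Point on the dock's centre line at x = 180 mm, 37 mm up. The catch (two sprung white rollers, 20 mm tall, 9 mm gap) is clamped in slots: its rollers' centres lie anywhere from 15 mm before to 15 mm beyond this point along the dock's x, and this setting is not reported. The ball must be pushed between the rollers: resistance rises to 5 to 7 N, then it snaps and pulls in.
- buffer (a joint): Sprung buffer bar with two rubber pads beside the rollers, clamped to move with them: how far it is pushed in (m), 0 free, about 0.0005 when the caddy is held, less than the reading noise, so go by feel. The nose meets the pads when the ball's centre is 3 mm past the rollers' centres; from there it yields 1 mm per 6 N for 5 mm, then is solid.
- pf_holder: Black plastic portafilter holder, 130 x 170 x 110 mm, origin at the middle of its underside. Bystander.
- spoon_rest: Round sage green ceramic spoon rest, 116 mm wide, 14 mm high, origin under its middle. Bystander.
- thermo_clip: Aluminium milk thermometer clip, 60 x 20 x 18 mm, origin under its middle. Bystander.
- milk_jug: Steel milk jug, 92 mm wide, 105 mm tall, handle to its +y, origin under its middle. Bystander.
- tamper: Dark steel coffee tamper standing on its 58 mm foot, 92 mm tall, origin under its middle. Bystander.
Mind the look-alikes: they are no part of the job. Leave any blue or yellow look-alike of the tumbler alone.

How it is judged:
On the way, in this order (a step that is already met when the one before it is completed fails the run):
1. the caddy has rolled at least 40 mm and both front castors trail straight (within 0.25 rad) (value of joint castor_left between -0.25 and 0.25 rad and value of joint castor_right between -0.25 and 0.25 rad and distance of caddy from where it was at the start of the episode above 0.04 m), for 0.1 s.
2. the caddy's ball strike is at least 100 mm inside the dock's mouth, between the kerbs (x of strike in the frame of dock above 0.1 m and y of strike in the frame of dock between -0.02 and 0.02 m), for 0.1 s.
At the end, for the whole second after the job is handed in: The caddy stands in the dock, in line with it (within 0.08 rad, ball within 8 mm of the dock's centre line), released, at rest and level on its wheels, with the catch holding it against the buffer (buffer pressed in by more than 0.2 mm), and the tumbler stands upright on its deck (value of joint buffer above 0.0002 m and x of strike in the frame of dock above 0.155 m and angle between the x axis of caddy and the x axis of dock, either way round below 0.08 rad and y of strike in the frame of dock between -0.008 and 0.008 m and linear speed of each of caddy, tumbler below 0.01 m/s and angle between caddy's own z axis and vertical below 0.05 rad and height (world z) of caddy below 0.004 m and angle between tumbler's own z axis and vertical below 0.1 rad and z of tumbler in the frame of caddy between 0.035 and 0.05 m); the robot touches nothing.
It fails at once if the caddy is pressed on the dock with more than 30 N summed over all touching points, the rollers' squeeze included (a hand push of about 17 N) (contact force between caddy and dock above 30 N).
It fails at once if the robot presses on the dock itself with more than 5 N (contact force between any of the fingers, the arm and dock above 5 N).
It fails at once if the caddy is lifted or tipped off its wheels (origin above 8 mm or tilted more than 0.12 rad) (height (world z) of caddy above 0.008 m or angle between caddy's own z axis and vertical above 0.12 rad).
It fails at once if the tumbler tips more than 0.3 rad (angle between tumbler's own z axis and vertical above 0.3 rad).
It fails at once if a bystander is moved more than 20 mm or tipped more than 0.3 rad (distance of any of pf_holder, spoon_rest, thermo_clip, milk_jug, tamper from where it was at the start of the episode above 0.02 m or angle between any of pf_holder, spoon_rest, thermo_clip, milk_jug, tamper's own z axis and vertical above 0.3 rad).
It also fails if it takes over 53 s, if anything falls off the work surface, if the arm or the gripper's body presses on something with over 40 N, if the wrist force passes 120 N, or if a joint passes its speed limit or range.

## Working session

There is one attempt and no reset: what is moved stays moved. The work goes in short steps, Python scripts to look and compute and a tool call to move; the robot and the scene stay as the last step left them, time stands still between calls to the robot, and variables do not carry over. Pictures are saved under pics/ and viewed, at most 12 in all, crops included, and the job is handed in when it is done.

Besides the shell and the picture viewer there is one more tool, called after "Request:" as name(argument=value, ...), one argument or row to a line, values as JSON. send_rows: Moves the arm, as the interface text tells. Its arguments: {"type":"object","properties":{"dr":{"type":"array","items":{"type":"array","items":{"type":"number"}}},"xyz":{"type":"array","items":{"type":"array","items":{"type":"number"}}},"jaw":{"type":"array","items":{"type":"number"}}},"required":["dr","xyz","jaw"]}

```bash
mkdir -p pics; ls
python3 - <<'E'
from bench import ctrl
import cv2,numpy as np
o=ctrl.get_obs();print(o, ctrl.tip_extent)
for n in("scene","top"):
    cv2.imwrite(f"pics/{n}0.png",ctrl.camera(n)[:,:,::-1]);print(n,ctrl.calibration(n))
E
```

```text
pics
{'time_s': 0.0, 'q': array([-1.52130674e+00,  1.81553191e-01,  1.60800666e+00, -3.75104952e-05,
        1.35381458e+00, -2.06279193e-01]), 'dq': array([ 0.00130485, -0.00107362, -0.0002686 , -0.00052878,  0.00022404,
        0.00059115]), 'joint_efforts': array([ 7.64285560e-04, -4.44869864e+01, -3.51337945e+01, -1.95615544e-04,
        9.17528349e-03,  3.16505776e-06]), 'eef_pos': array([ 0.14545986, -0.55575279,  0.24937795]), 'eef_rot': array([-8.89585967e-04,  9.91833019e-01,  1.27540066e-01,  5.15138566e-05]), 'wrist_force': array([ 0.01208793,  0.01081672, -0.4059277 ]), 'torque': array([-0.00238523,  0.03199868,  0.02225032]), 'grasp_force': 0.0, 'opening': 0.9988985991462598} 0.019
scene {'camera_matrix': array([[403.1526235 ,   0.        , 274.52103548],
       [  0.        , 403.1526235 , 209.29741379],
       [  0.        ,   0.        ,   1.        ]]), 'D': array([-0.06925758,  0.        ,  0.        ,  0.        ,  0.        ]), 'world_from_camera': array([[ 3.99322045e-01, -7.65916188e-01,  5.03899094e-01,
         9.93690861e-01],
       [ 9.16810474e-01,  3.34005008e-01, -2.18858879e-01,
        -2.78082171e-01],
       [-6.77263086e-04,  5.49375142e-01,  8.35575547e-01,
         8.22346826e-01],
       [ 0.00000000e+00,  0.00000000e+00,  0.00000000e+00,
         1.00000000e+00]])}
top {'camera_matrix': array([[449.5336447 ,   0.        , 273.56963832],
       [  0.        , 449.5336447 , 214.64570802],
       [  0.        ,   0.        ,   1.        ]]), 'D': array([-0.12873533,  0.        ,  0.        ,  0.        ,  0.        ]), 'world_from_camera': array([[ 0.02233473,  0.99413131, -0.10584937,  0.42107361],
       [-0.99952995,  0.02442835,  0.01852402, -0.07180714],
       [ 0.02100104,  0.10538589,  0.99420962,  1.10643354],
       [ 0.        ,  0.        ,  0.        ,  1.        ]])}
```

Run:
```python
import cv2
for n in("scene","top"):
    cv2.imwrite(f"pics/{n}0b.png",cv2.resize(cv2.imread(f"pics/{n}0.png"),(800,600),interpolation=cv2.INTER_CUBIC))
```

```text
(no output)
```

View pics/top0b.png

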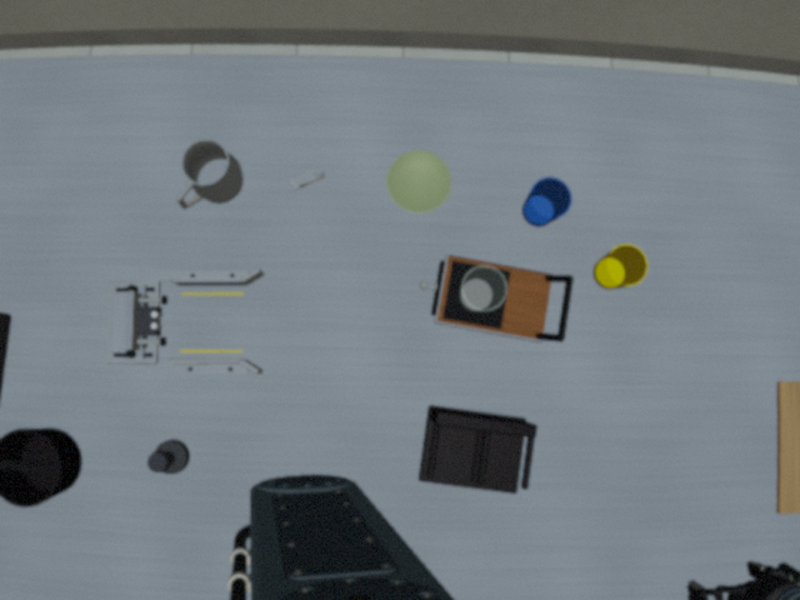

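View pics/scene0b.png

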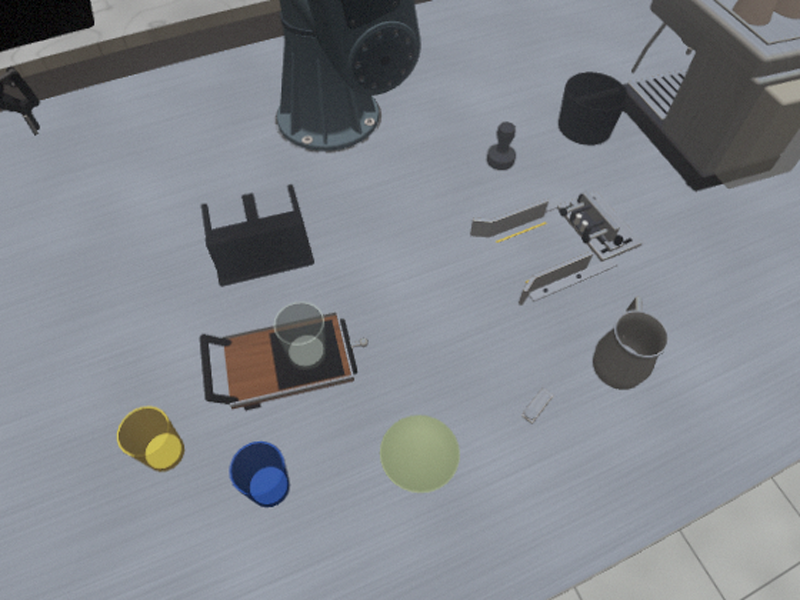

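Top view (800x600 px): the caddy has its nose to the left. Its ball is at (424,285), the push bar at (567,308) and the clear tumbler at (483,290) on the deck. The dock is at the left, with its mouth at about x=262, kerbs at y=279 and 362, and rollers at (155,313) and (155,326). The blue tumbler (547,200) and yellow tumbler (621,265) are look-alikes to leave alone. The clear one on the caddy's deck is the one meant. I'll confirm in enlarged crops.

```bash
cat > h.py <<'E'
import cv2,numpy as np
from bench import ctrl
def px2w(n,px,z,cal=None):
    c=cal or ctrl.calibration(n);px=np.array(px,float).reshape(-1,1,2)
    u=cv2.undistortPoints(px,c["camera_matrix"],c["D"]).reshape(-1,2)
    d=np.c_[u[:,0],-u[:,1],-np.ones(len(u))]@c["world_from_camera"][:3,:3].T
    o=c["world_from_camera"][:3,3]
    return o+d*((np.broadcast_to(z,len(u))-o[2])/d[:,2])[:,None]
def w2px(n,P,cal=None):
    c=cal or ctrl.calibration(n);T=np.linalg.inv(c["world_from_camera"])
    p=np.atleast_2d(P)@T[:3,:3].T+T[:3,3];p=p*[1,-1,-1]
    return cv2.projectPoints(p,np.zeros(3),np.zeros(3),c["camera_matrix"],c["D"])[0].reshape(-1,2)
E
python3 - <<'E'
import cv2,numpy as np
a=cv2.imread("pics/top0.png")
c=[cv2.resize(a[y:y+75,x:x+133],None,fx=6,fy=4*1,interpolation=cv2.INTER_CUBIC) for x,y in((283,170),(70,187))]
cv2.imwrite("pics/crop1.png",np.vstack(c))
E
```

```text
(no output)
```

View pics/crop1.png

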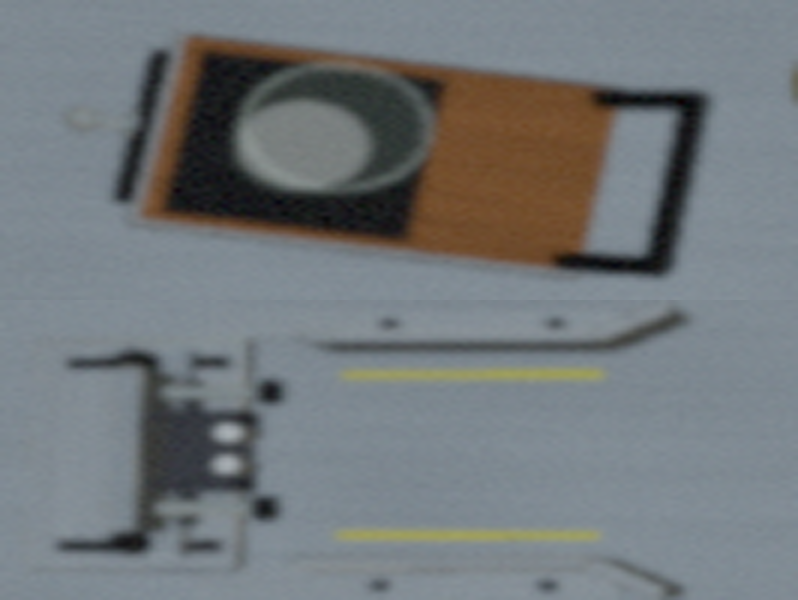

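Run:
```python
from h import *
np.set_printoptions(precision=4,suppress=True)
C=lambda u,v:(283+u/6-.4,170+v/4-.4); D=lambda u,v:(70+u/6-.4,187+(v-300)/4-.4)
P=lambda n,l,z:print(n,px2w("top",l,z)[:,:2].tolist().__repr__() if 0 else px2w("top",l,z)[:,:2])
P("ball",[C(83,118)],.037);P("bar mid,ends",[C(678,183),C(692,98),C(662,268)],.07)
P("deck corners fr,fl,rr,rl",[C(190,38),C(142,215),C(615,97),C(580,270)],.046)
P("rollers",[D(228,432),D(227,463)],.047)
P("yellow",[D(342,376),D(603,374),D(337,535),D(598,535)],0)
P("lips tips",[D(683,316),D(680,590)],.044)
P("kerb top",[D(325,346),D(605,346),D(300,570),D(600,562)],.044)
P("pads",[D(270,391),D(265,508)],.037)
S=lambda u,v:(u*.7,v*.7)
print("scene");Q=lambda n,l,z:print(n,px2w("scene",l,z)[:,:2])
Q("ball",[S(363,342)],.037);Q("bar mid",[S(207,368)],.07)
Q("yellow",[S(497,241),S(546,224)],0);Q("rollers",[S(579,217),S(585,225)],.047)
Q("pf",[S(220,284),S(313,264)],0)
```

```text
ball [[ 0.5739 -0.1459]]
bar mid,ends [[ 0.5368 -0.3785]
 [ 0.5876 -0.3846]
 [ 0.4866 -0.3719]]
deck corners fr,fl,rr,rl [[ 0.6222 -0.1874]
 [ 0.5151 -0.1696]
 [ 0.5911 -0.36  ]
 [ 0.4862 -0.3454]]
rollers [[0.5122 0.3053]
 [0.4936 0.3046]]
yellow [[0.5526 0.2754]
 [0.5564 0.1654]
 [0.4534 0.272 ]
 [0.4565 0.1629]]
lips tips [[0.5868 0.1255]
 [0.4236 0.1197]]
kerb top [[0.5653 0.2696]
 [0.5679 0.1559]
 [0.4309 0.2723]
 [0.4392 0.1521]]
pads [[0.5384 0.2929]
 [0.4676 0.2909]]
scene
ball [[ 0.5754 -0.146 ]]
bar mid [[ 0.5425 -0.3771]]
yellow [[0.4579 0.1646]
 [0.4586 0.27  ]]
rollers [[0.4987 0.3026]
 [0.5188 0.3019]]
pf [[ 0.3485 -0.3264]
 [ 0.3729 -0.1623]]
```

Clear match: ball to bar distance measures 0.235 m. Caddy heading is about 8.8° to the right of +y, and the dock axis is about 2° to the left. Moving above the bar.

Request:
send_rows(
  dr=[
    [0,0,0.5],
    [0,0,1],
    [0,0,1.5],
    [0,0,2],
    [0,0,2.5],
    [0,0,3],
    [0,0,3.5],
    [0,0,3.9],
  ],
  xyz=[
    [5,-0.9,0],
    [10.5,-1.8,0],
    [16,-2.7,1],
    [21.5,-3.6,2],
    [27,-4.5,3],
    [32.5,-5.4,4],
    [38,-6.3,5],
    [42.6,-7.3,5],
  ],
  jaw=[60,60,60,60,60,60,60,60],
)

```text
time_s: 1.1
eef_pos: [0.5403, -0.376, 0.1984]
eef_rot: [-0.001, 0.997, -0.077, -0.001]
wrist_force: [-0.4, -0.6, -0.2]
opening: 0.598
grasp_force: 0.0
```

Run:
```python
from h import *
o=ctrl.get_obs();print(o["time_s"],o["eef_pos"],o["eef_rot"],o["dq"].round(2))
c=ctrl.calibration("wrist");print(c)
im=ctrl.camera("wrist");cv2.imwrite("pics/w1.png",cv2.resize(im[:,:,::-1],(800,600)))
import pickle;pickle.dump(c,open("w1.pkl","wb"))
```

```text
1.1 [ 0.54033011 -0.37604088  0.19841589] [-9.66651728e-04  9.97058336e-01 -7.66330405e-02 -1.05703688e-03] [ 0.56  0.34 -0.49 -0.01  0.13  0.89]
{'camera_matrix': array([[349.04740038,   0.        , 279.95939346],
       [  0.        , 349.04740038, 203.66153287],
       [  0.        ,   0.        ,   1.        ]]), 'D': array([-0.01657009,  0.        ,  0.        ,  0.        ,  0.        ]), 'world_from_camera': array([[-0.15307779,  0.94246402,  0.29720155,  0.61672428],
       [-0.98821195, -0.14535721, -0.04804604, -0.38754535],
       [-0.00208128, -0.3010529 ,  0.95360517,  0.32218934],
       [ 0.        ,  0.        ,  0.        ,  1.        ]])}
```

View pics/w1.png

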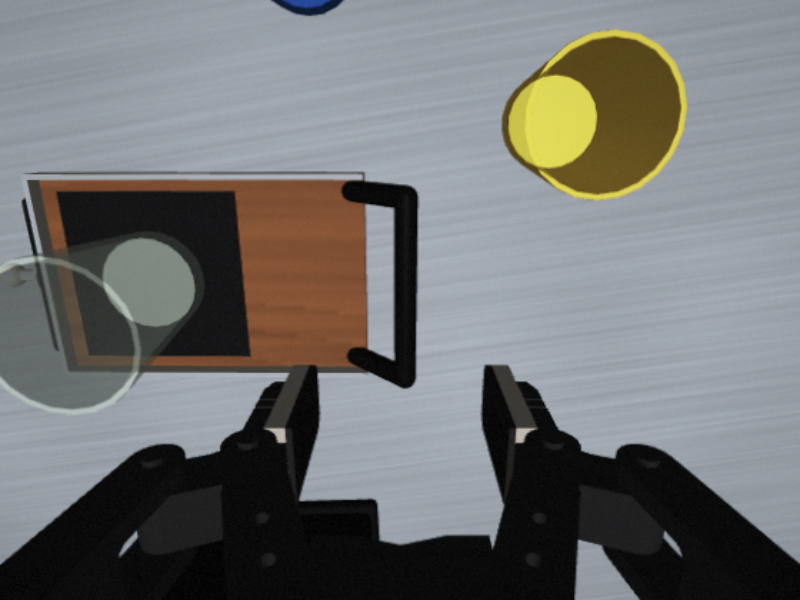

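The wrist view shows the bar running from (411,190) to (404,382), almost parallel to the pads. The clear tumbler stands on the deck, and the yellow look-alike is to the right at (600,115).

Run:
```python
from h import *;import pickle
c=pickle.load(open("w1.pkl","rb"));S=lambda *a:[(u*.7,v*.7) for u,v in a]
b=px2w("",S((407,191),(404,382),(406,286)),.07,c);print(b)
d=b[0]-b[1];print(np.degrees(np.arctan2(-d[1],d[0])))
e=px2w("",S((366,180),(367,365)),.042,c);print(e,np.degrees(np.arctan2(-(e[0]-e[1])[1],(e[0]-e[1])[0])))
e=px2w("",S((42,189),(362,178)),.051,c);d=e[1]-e[0];print(e,np.degrees(np.arctan2(d[0],d[1])))
print("ball",px2w("",S((18,272)),.037,c),"yellow rim",px2w("",S((512,110),(600,198)),.09,c))
o=ctrl.get_obs();print(o["eef_pos"],o["eef_rot"])
```

```text
[[ 0.58928242 -0.38632803  0.07      ]
 [ 0.48464206 -0.36886661  0.07      ]
 [ 0.54034779 -0.37842424  0.07      ]]
9.473700088895194
[[ 0.59561357 -0.36475614  0.042     ]
 [ 0.48503276 -0.34593438  0.042     ]] 9.659635443363783
[[ 0.61892761 -0.19124292  0.051     ]
 [ 0.59764901 -0.36356227  0.051     ]] -172.96054991260874
ball [[ 0.57451653 -0.14868819  0.037     ]] yellow rim [[ 0.61919842 -0.43723278  0.09      ]
 [ 0.57478388 -0.47413062  0.09      ]]
[ 0.54473027 -0.3729682   0.19907419] [-1.51251517e-03  9.97111853e-01 -7.59276586e-02  8.09280492e-04]
```

Request:
send_rows(
  dr=[
    [0,0,0],
    [0,0,0],
    [0,0,0],
    [0,0,0],
    [0,0,0],
    [0,0,0],
    [0,0,0],
    [0,0,0],
  ],
  xyz=[
    [-0.1,0.1,1],
    [-0.1,0.1,2.5],
    [-0.1,0.1,4],
    [-0.1,0.1,5.5],
    [-0.1,0.1,7],
    [-0.1,0.1,8],
    [-0.1,0.1,8],
    [-0.1,0.1,8],
  ],
  jaw=[60,60,60,60,60,60,60,60],
)

```text
time_s: 2.15
eef_pos: [0.5384, -0.379, 0.1209]
eef_rot: [0.0, 0.997, -0.076, 0.0]
wrist_force: [0.2, 0.1, 0.8]
opening: 0.596
grasp_force: 0.0
```

Run:
```python
from h import *
o=ctrl.get_obs();print(o["time_s"],o["eef_pos"],o["eef_rot"],o["dq"].round(2))
```

```text
2.15 [ 0.53838524 -0.3790348   0.12088099] [ 3.47941880e-04  9.97092880e-01 -7.61939557e-02  3.86000315e-04] [ 0.   -0.01 -0.01 -0.    0.    0.  ]
```

Request:
send_rows(
  dr=[
    [0,0,0],
    [0,0,0],
    [0,0,0],
    [0,0,0],
    [0,0,0],
    [0,0,0],
    [0,0,0],
    [0,0,0],
  ],
  xyz=[
    [0,0,1.2],
    [0,0,2.4],
    [0,0,3.6],
    [0,0,4.5],
    [0,0,4.8],
    [0,0,4.8],
    [0,0,4.8],
    [0,0,4.8],
  ],
  jaw=[60,60,60,60,50,35,20,0],
)

```text
time_s: 3.15
eef_pos: [0.5384, -0.379, 0.073]
eef_rot: [0.0, 0.997, -0.076, 0.0]
wrist_force: [-0.6, -0.1, 0.4]
opening: 0.115
grasp_force: 58.4
```

Request:
send_rows(
  dr=[
    [0,0,0],
    [0,0,0],
    [0,0,0],
    [0,0,0],
    [0,0,0],
    [0,0,0],
    [0,0,0],
    [0,0,0],
  ],
  xyz=[
    [0,0,0],
    [0,0,0],
    [0,0,0],
    [0,0,0],
    [0,0,0],
    [0,0,0],
    [0,0,0],
    [0,0,0],
  ],
  jaw=[0,0,0,0,0,0,0,0],
)

```text
time_s: 4.15
eef_pos: [0.5383, -0.3791, 0.0728]
eef_rot: [0.0, 0.997, -0.076, 0.0]
wrist_force: [-0.1, -0.1, 5.6]
opening: 0.113
grasp_force: 58.9
```

Run:
```python
from h import *
o=ctrl.get_obs();print(o["time_s"],o["eef_pos"],o["eef_rot"],o["wrist_force"],o["torque"])
c=ctrl.calibration("wrist")
im=ctrl.camera("wrist");cv2.imwrite("pics/w2.png",cv2.resize(im[:,:,::-1],(800,600)))
import pickle;pickle.dump(c,open("w2.pkl","wb"))
```

```text
4.15 [ 0.53833297 -0.37908906  0.07281982] [ 3.63173684e-04  9.97088172e-01 -7.62554357e-02  3.92574557e-04] [-0.10064444 -0.1200824   5.64563839] [-0.03271449 -0.02572007 -0.00720489]
```

View pics/w2.png

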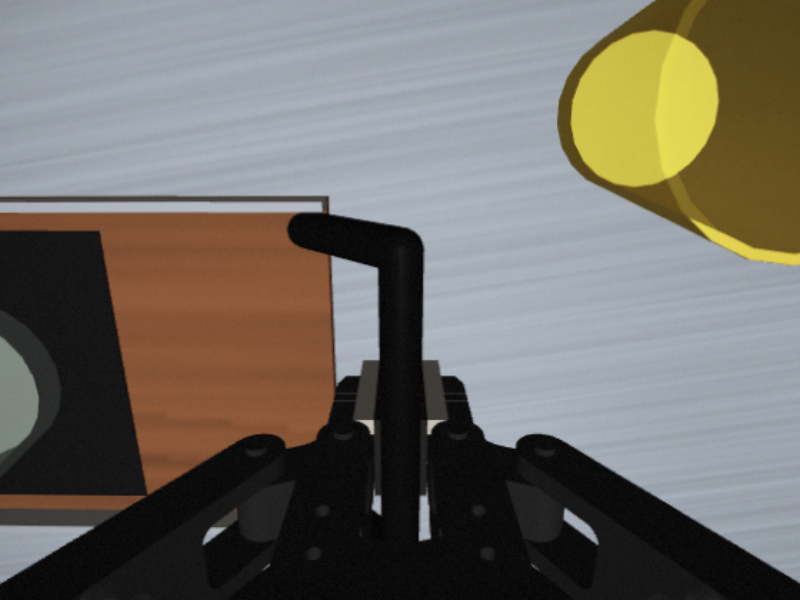

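```bash
cat >> h.py <<'E'
def rows(S,kfun):
    """S: cumulative arc lengths [m] per row; kfun(s) curvature (left +). rows in the frame of each 8-row call"""
    ss=np.linspace(0,S[-1],2001);ds=ss[1];k=np.array([kfun(s) for s in ss])
    th=np.r_[0,np.cumsum((k[1:]+k[:-1])/2*ds)]
    f=np.r_[0,np.cumsum(np.cos(th[:-1])*ds)];l=np.r_[0,np.cumsum(np.sin(th[:-1])*ds)]
    f=f-.05*np.cos(th)+.05;l=l-.05*np.sin(th)   # TCP, forward/left
    F,L,T=[np.interp(np.r_[0,S],ss,a) for a in(f,l,th)]
    for i in range(0,len(S),8):
        c,s=np.cos(T[i]),np.sin(T[i])
        j=np.arange(i+1,min(i+9,len(S)+1));df,dl=F[j]-F[i],L[j]-L[i]
        print("dr",[[0,0,round(-np.degrees(t-T[i])/6,2)] for t in T[j]])
        print("xyz",[[round(-100*(-s*a+c*b),2),round(-100*(c*a+s*b),2),0] for a,b in zip(df,dl)])
E
python3 -c "
from h import *
rows([.003,.010,.019,.029,.039,.049,.059,.068],lambda s:1.2)"
```

```text
dr [[0, 0, np.float64(-0.03)], [0, 0, np.float64(-0.11)], [0, 0, np.float64(-0.22)], [0, 0, np.float64(-0.33)], [0, 0, np.float64(-0.45)], [0, 0, np.float64(-0.56)], [0, 0, np.float64(-0.68)], [0, 0, np.float64(-0.78)]]
xyz [[np.float64(0.02), np.float64(-0.3), 0], [np.float64(0.05), np.float64(-1.0), 0], [np.float64(0.09), np.float64(-1.9), 0], [np.float64(0.12), np.float64(-2.9), 0], [np.float64(0.14), np.float64(-3.9), 0], [np.float64(0.15), np.float64(-4.91), 0], [np.float64(0.15), np.float64(-5.91), 0], [np.float64(0.13), np.float64(-6.81), 0]]
```

Request:
send_rows(
  dr=[
    [0,0,-0.03],
    [0,0,-0.11],
    [0,0,-0.22],
    [0,0,-0.33],
    [0,0,-0.45],
    [0,0,-0.56],
    [0,0,-0.68],
    [0,0,-0.78],
  ],
  xyz=[
    [0.02,-0.3,-0.05],
    [0.05,-1.0,-0.05],
    [0.09,-1.9,-0.05],
    [0.12,-2.9,-0.05],
    [0.14,-3.9,-0.05],
    [0.15,-4.9,-0.05],
    [0.15,-5.9,-0.05],
    [0.13,-6.8,-0.05],
  ],
  jaw=[0,0,0,0,0,0,0,0],
)

```text
time_s: 5.2
eef_pos: [0.5498, -0.311, 0.0729]
eef_rot: [-0.0, 0.999, -0.035, 0.0]
wrist_force: [1.3, -2.4, 4.4]
opening: 0.118
grasp_force: 58.8
```

Run:
```python
from h import *
o=ctrl.get_obs();print(o["time_s"],o["eef_pos"],o["eef_rot"],o["wrist_force"],o["torque"])
im=ctrl.camera("top");cv2.imwrite("pics/top1raw.png",im[:,:,::-1])
cv2.imwrite("pics/top1.png",cv2.resize(im[170:330,70:410,::-1],None,fx=2.35,fy=2.35,interpolation=cv2.INTER_CUBIC))
o=ctrl.get_obs();print(o["time_s"],o["eef_pos"],o["eef_rot"],o["wrist_force"],o["torque"])
```

```text
5.2 [ 0.54977561 -0.31098643  0.07286727] [-5.46186865e-06  9.99387281e-01 -3.50008811e-02  3.16970362e-06] [ 1.27113447 -2.39833807  4.36896033] [-0.30066969 -0.37272695 -0.11545176]
5.25 [ 0.54992845 -0.30964271  0.07279396] [-6.12832223e-04  9.99402490e-01 -3.45582730e-02 -1.11928358e-04] [1.52743952 0.98389929 5.8000996 ] [ 0.11438273 -0.28107607 -0.03122977]
```

View pics/top1.png

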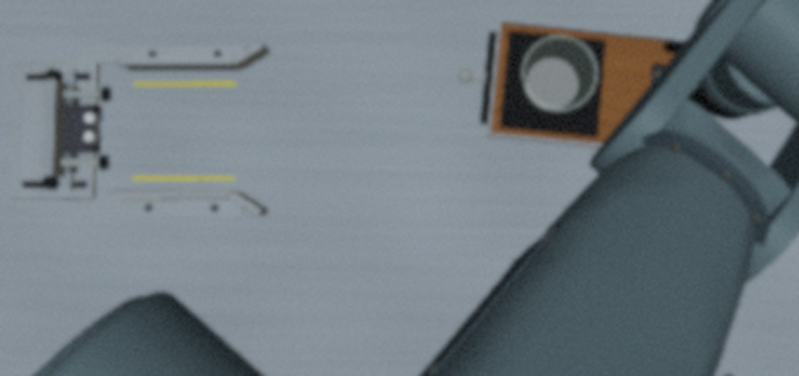

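Run:
```python
from h import *
np.set_printoptions(precision=4,suppress=True)
q=lambda l,z:px2w("top",[(70+u/2.35-.3,170+v/2.35-.3) for u,v in l],z)[:,:2]
print("ball",q([(465,75)],.037));print(q([(133,84),(235,84),(133,179),(233,178)],0));print(q([(267,48),(265,210)],.044),q([(88,118),(88,135)],.047))
print("front edge",q([(503,26),(492,132)],.046))
# yellow line fit by colour
a=cv2.imread("pics/top0.png");h=cv2.cvtColor(a,cv2.COLOR_BGR2HSV)
m=cv2.inRange(h,(20,80,80),(35,255,255));m[:,200:]=0
n,lab,st,ce=cv2.connectedComponentsWithStats(m)
for i in range(1,n):
    if st[i,4]>30:
        ys,xs=np.where(lab==i);W=px2w("top",np.c_[xs,ys],0)[:,:2];p=np.polyfit(W[:,1],W[:,0],1);print(st[i],W.mean(0),np.degrees(np.arctan(p[0])),W[:,1].min(),W[:,1].max())
```

```text
ball [[ 0.566  -0.0766]]
[[0.5529 0.2762]
 [0.5555 0.1663]
 [0.4521 0.2706]
 [0.4562 0.1639]]
[[0.5879 0.1258]
 [0.4236 0.1209]] [[0.5114 0.3063]
 [0.4941 0.3053]]
front edge [[ 0.6161 -0.1141]
 [ 0.5076 -0.1052]]
[129 205  41   1  41] [0.5554 0.2186] -1.3422872829642654 0.16813854705960354 0.26932573796325976
[128 245  41   2  69] [0.4548 0.2191] -1.9430509603218997 0.16610597087814474 0.26641914627145263
```

```bash
cat >> h.py <<'E'
def plan(e,th,L):
    """two arcs: e right offset[m], th heading left of dock; reach e=0,th=0 after L along dock"""
    from scipy.optimize import fsolve
    def end(p):
        k,s1,s2=p;s=np.linspace(0,1,200);t1=th+k*s1*s;t2=t1[-1]-k*s2*s
        T=np.trapezoid
        return [t2[-1],-e+s1*T(np.sin(t1),s)+s2*T(np.sin(t2),s),s1*T(np.cos(t1),s)+s2*T(np.cos(t2),s)-L]
    return fsolve(end,[3,L/2,L/2])
E
python3 - <<'E'
from h import *
k,a,b=plan(.0373,-.0934,.248);print(k,a,b)
S=np.linspace(0,a+b,33)[1:]
rows(S,lambda s:k*np.clip((a-s)/.012,-1,1)*min(1,s/.012+.3))
E
```

```text
3.146566960298549 0.14113355513682457 0.11145041119562799
dr [[0, 0, np.float64(-0.15)], [0, 0, np.float64(-0.39)], [0, 0, np.float64(-0.62)], [0, 0, np.float64(-0.86)], [0, 0, np.float64(-1.1)], [0, 0, np.float64(-1.33)], [0, 0, np.float64(-1.57)], [0, 0, np.float64(-1.81)]]
xyz [[np.float64(0.07), np.float64(-0.79), 0], [np.float64(0.18), np.float64(-1.58), 0], [np.float64(0.26), np.float64(-2.38), 0], [np.float64(0.32), np.float64(-3.17), 0], [np.float64(0.36), np.float64(-3.97), 0], [np.float64(0.39), np.float64(-4.77), 0], [np.float64(0.39), np.float64(-5.57), 0], [np.float64(0.37), np.float64(-6.37), 0]]
dr [[0, 0, np.float64(-0.24)], [0, 0, np.float64(-0.47)], [0, 0, np.float64(-0.71)], [0, 0, np.float64(-0.95)], [0, 0, np.float64(-1.19)], [0, 0, np.float64(-1.42)], [0, 0, np.float64(-1.66)], [0, 0, np.float64(-1.9)]]
xyz [[np.float64(0.11), np.float64(-0.79), 0], [np.float64(0.21), np.float64(-1.58), 0], [np.float64(0.28), np.float64(-2.38), 0], [np.float64(0.34), np.float64(-3.18), 0], [np.float64(0.38), np.float64(-3.98), 0], [np.float64(0.39), np.float64(-4.77), 0], [np.fl
[... 496 characters left out ...]
(-3.95), 0], [np.float64(-0.28), np.float64(-4.74), 0], [np.float64(-0.35), np.float64(-5.54), 0], [np.float64(-0.4), np.float64(-6.34), 0]]
dr [[0, 0, np.float64(0.24)], [0, 0, np.float64(0.47)], [0, 0, np.float64(0.71)], [0, 0, np.float64(0.95)], [0, 0, np.float64(1.19)], [0, 0, np.float64(1.42)], [0, 0, np.float64(1.66)], [0, 0, np.float64(1.9)]]
xyz [[np.float64(-0.11), np.float64(-0.79), 0], [np.float64(-0.21), np.float64(-1.58), 0], [np.float64(-0.28), np.float64(-2.38), 0], [np.float64(-0.34), np.float64(-3.18), 0], [np.float64(-0.38), np.float64(-3.98), 0], [np.float64(-0.39), np.float64(-4.77), 0], [np.float64(-0.39), np.float64(-5.57), 0], [np.float64(-0.36), np.float64(-6.37), 0]]
```

Rolling 2 cm straight so the castors are sure to settle, before steering.

Request:
send_rows(
  dr=[
    [0,0,0],
    [0,0,0],
    [0,0,0],
    [0,0,0],
    [0,0,0],
    [0,0,0],
    [0,0,0],
    [0,0,0],
  ],
  xyz=[
    [0,-0.2,0],
    [0,-0.6,0],
    [0,-1.0,0],
    [0,-1.4,0],
    [0,-1.7,0],
    [0,-1.9,0],
    [0,-2,0],
    [0,-2,0],
  ],
  jaw=[0,0,0,0,0,0,0,0],
)

```text
time_s: 6.25
eef_pos: [0.5511, -0.2914, 0.0728]
eef_rot: [-0.0, 0.999, -0.035, 0.0]
wrist_force: [2.2, -0.4, 4.6]
opening: 0.114
grasp_force: 59.0
```

```bash
cat >> h.py <<'E'
def st():
    o=ctrl.get_obs();p=o["eef_pos"];q=o["eef_rot"];ph=2*np.arctan2(q[2],q[1])
    if ph>np.pi/2: ph-=np.pi
    pd=np.radians(1.4);h=np.array([-np.sin(ph),np.cos(ph)]);A=p[:2]+.05*h
    O=np.array([.5046-.0245*(.1276-.21),.1276]);d=np.array([-np.sin(pd),np.cos(pd)]);r=np.array([d[1],-d[0]])
    f=o["wrist_force"]
    print("t %.2f"%o["time_s"],"tcp",p.round(4),"phi deg %.2f"%np.degrees(ph),"axle dock x %.4f e(right) %.4f th %.4f"%((A-O)@d,(A-O)@r,ph-pd),
      "ball x %.4f right %.4f"%((p[:2]+.235*h-O)@d,(p[:2]+.235*h-O)@r),"F fwd %.1f right %.1f up %.1f"%(f[:2]@d,f[:2]@r,f[2]),"tq",o["torque"].round(2))
    return (A-O)@d,(A-O)@r,ph-pd
E
python3 - <<'E'
from h import *
x,e,th=st()
k,a,b=plan(e,th,-.138-x);print(k,a,b)
S=np.linspace(0,a+b,33)[1:]
rows(S,lambda s:k*np.clip((a-s)/.012,-1,1)*min(1,s/.012+.3))
E
```

```text
t 6.25 tcp [ 0.5511 -0.2914  0.0728] phi deg -4.06 axle dock x -0.3702 e(right) 0.0390 th -0.0954 ball x -0.1860 right 0.0566 F fwd -0.5 right 2.1 up 4.6 tq [-0.06 -0.31 -0.04]
3.651412392961292 0.13176593447196425 0.10565045184618693
dr [[0, 0, np.float64(-0.16)], [0, 0, np.float64(-0.41)], [0, 0, np.float64(-0.67)], [0, 0, np.float64(-0.93)], [0, 0, np.float64(-1.19)], [0, 0, np.float64(-1.45)], [0, 0, np.float64(-1.71)], [0, 0, np.float64(-1.97)]]
xyz [[np.float64(0.08), np.float64(-0.74), 0], [np.float64(0.19), np.float64(-1.49), 0], [np.float64(0.28), np.float64(-2.24), 0], [np.float64(0.36), np.float64(-2.99), 0], [np.float64(0.41), np.float64(-3.74), 0], [np.float64(0.44), np.float64(-4.49), 0], [np.float64(0.45), np.float64(-5.25), 0], [np.float64(0.44), np.float64(-6.0), 0]]
dr [[0, 0, np.float64(-0.26)], [0, 0, np.float64(-0.52)], [0, 0, np.float64(-0.78)], [0, 0, np.float64(-1.03)], [0, 0, np.float64(-1.29)], [0, 0, np.float64(-1.55)], [0, 0, np.float64(-1.81)], [0, 0, np.float64(-2.07)]]
xyz [[np.float64(0.13), np.float64(-0.74), 0], [np.float64(0.23), np.float64(-1.49), 
[... 671 characters left out ...]
-3.71), 0], [np.float64(-0.32), np.float64(-4.46), 0], [np.float64(-0.39), np.float64(-5.21), 0], [np.float64(-0.45), np.float64(-5.96), 0]]
dr [[0, 0, np.float64(0.26)], [0, 0, np.float64(0.52)], [0, 0, np.float64(0.78)], [0, 0, np.float64(1.03)], [0, 0, np.float64(1.29)], [0, 0, np.float64(1.55)], [0, 0, np.float64(1.81)], [0, 0, np.float64(2.07)]]
xyz [[np.float64(-0.13), np.float64(-0.74), 0], [np.float64(-0.23), np.float64(-1.49), 0], [np.float64(-0.32), np.float64(-2.24), 0], [np.float64(-0.38), np.float64(-2.99), 0], [np.float64(-0.43), np.float64(-3.74), 0], [np.float64(-0.45), np.float64(-4.5), 0], [np.float64(-0.45), np.float64(-5.25), 0], [np.float64(-0.44), np.float64(-6.01), 0]]
```

Run:
```python
from h import *
x0,e,th=-.3702,.039,-.0954;k,a,b=plan(e,th,-.138-x0)
x,l=x0,-e
ds=.0005
for i,s in enumerate(np.arange(0,a+b+.02,ds)):
    x+=ds*np.cos(th);l+=ds*np.sin(th);th+=ds*(k if s<a else -k if s<a+b else 0)
    if i%20==0 and s>.1:
        c=[(x+f*np.cos(th)-g*np.sin(th),l+f*np.sin(th)+g*np.cos(th)) for f,g in((.157,.061),(.157,-.061),(-.03,.061))]
        print(round(s,3),round(th,3),np.round(c,3).tolist())
```

```text
0.11 0.308 [[-0.13, 0.078], [-0.093, -0.038], [-0.308, 0.022]]
0.12 0.344 [[-0.124, 0.086], [-0.083, -0.029], [-0.3, 0.023]]
0.13 0.381 [[-0.119, 0.094], [-0.074, -0.019], [-0.293, 0.025]]
0.14 0.355 [[-0.107, 0.095], [-0.065, -0.02], [-0.282, 0.03]]
0.15 0.319 [[-0.094, 0.093], [-0.055, -0.022], [-0.271, 0.035]]
0.16 0.282 [[-0.08, 0.092], [-0.046, -0.026], [-0.26, 0.039]]
0.17 0.246 [[-0.067, 0.089], [-0.037, -0.029], [-0.248, 0.044]]
0.18 0.209 [[-0.054, 0.086], [-0.028, -0.033], [-0.237, 0.048]]
0.19 0.173 [[-0.041, 0.083], [-0.02, -0.037], [-0.225, 0.051]]
0.2 0.136 [[-0.028, 0.079], [-0.011, -0.042], [-0.213, 0.054]]
0.21 0.1 [[-0.015, 0.075], [-0.003, -0.046], [-0.201, 0.056]]
0.22 0.063 [[-0.002, 0.07], [0.006, -0.051], [-0.189, 0.059]]
0.23 0.027 [[0.01, 0.065], [0.014, -0.057], [-0.177, 0.06]]
0.24 0.001 [[0.022, 0.061], [0.022, -0.061], [-0.165, 0.061]]
0.25 0.001 [[0.032, 0.061], [0.032, -0.061], [-0.155, 0.061]]
```

Request:
send_rows(
  dr=[
    [0,0,-0.16],
    [0,0,-0.41],
    [0,0,-0.67],
    [0,0,-0.93],
    [0,0,-1.19],
    [0,0,-1.45],
    [0,0,-1.71],
    [0,0,-1.97],
  ],
  xyz=[
    [0.08,-0.74,0],
    [0.19,-1.49,0],
    [0.28,-2.24,0],
    [0.36,-2.99,0],
    [0.41,-3.74,0],
    [0.44,-4.49,0],
    [0.45,-5.25,0],
    [0.44,-6.0,0],
  ],
  jaw=[0,0,0,0,0,0,0,0],
)

```text
time_s: 7.25
eef_pos: [0.5597, -0.2316, 0.0728]
eef_rot: [-0.0, 0.998, 0.068, -0.0]
wrist_force: [1.1, -1.8, 5.4]
opening: 0.117
grasp_force: 59.1
```

Request:
send_rows(
  dr=[
    [0,0,-0.26],
    [0,0,-0.52],
    [0,0,-0.78],
    [0,0,-1.03],
    [0,0,-1.29],
    [0,0,-1.55],
    [0,0,-1.81],
    [0,0,-2.07],
  ],
  xyz=[
    [0.13,-0.74,0],
    [0.23,-1.49,0],
    [0.32,-2.24,0],
    [0.38,-2.99,0],
    [0.43,-3.74,0],
    [0.45,-4.5,0],
    [0.45,-5.25,0],
    [0.44,-6.01,0],
  ],
  jaw=[0,0,0,0,0,0,0,0],
)

```text
time_s: 8.25
eef_pos: [0.5558, -0.1714, 0.0728]
eef_rot: [-0.0, 0.984, 0.176, -0.0]
wrist_force: [1.0, -1.0, 6.4]
opening: 0.113
grasp_force: 59.1
```

Run:
```python
from h import *
st()
im=ctrl.camera("top")
cv2.imwrite("pics/top2.png",cv2.resize(im[170:330,70:410,::-1],None,fx=2.35,fy=2.35,interpolation=cv2.INTER_CUBIC))
x,e,th=st()
for n,p in(("pred ball",0),):
    o=ctrl.get_obs();q=o["eef_rot"];ph=2*np.arctan2(q[2],q[1]);P=o["eef_pos"]+.235*np.array([-np.sin(ph),np.cos(ph),0]);P[2]=.037
    print(P,(w2px("top",P)+.3-[70,170])*2.35)
```

```text
t 8.25 tcp [ 0.5558 -0.1714  0.0728] phi deg 20.26 axle dock x -0.2528 e(right) 0.0257 th 0.3291 ball x -0.0777 right -0.0341 F fwd -1.0 right 1.0 up 6.4 tq [-0.24 -0.19 -0.12]
t 8.30 tcp [ 0.5555 -0.1702  0.0727] phi deg 20.35 axle dock x -0.2517 e(right) 0.0254 th 0.3308 ball x -0.0767 right -0.0347 F fwd 2.1 right 1.0 up 6.6 tq [ 0.07 -0.07 -0.04]
[0.47381368 0.05008936 0.037     ] [[337.71799818 162.21883245]]
```

View pics/top2.png

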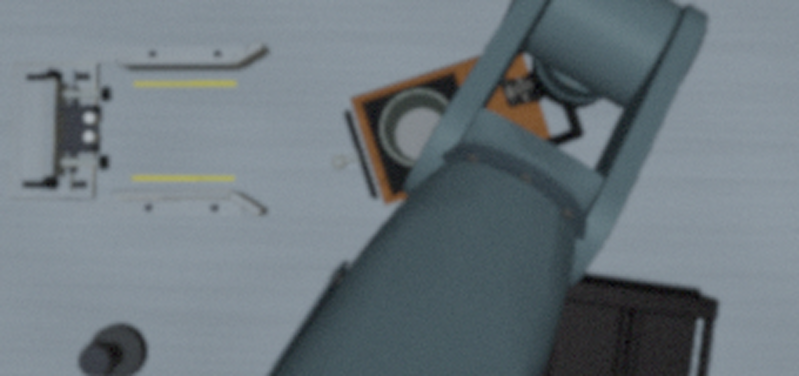

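The ball is at (340,162), against a predicted (338,162), so the caddy is tracking well and the tumbler is standing. Replanning the rest.

Run:
```python
from h import *
x,e,th=-.2517,.0254,.3308
k,a,b=plan(e,th,-.136-x);print(k,a,b)
S=np.linspace(0,a+b,17)[1:]
rows(S,lambda s:k*np.clip((a-s)/.008,-1,1))
```

```text
3.749274565664289 0.015532272462913749 0.10376267389283465
dr [[0, 0, np.float64(-0.27)], [0, 0, np.float64(-0.41)], [0, 0, np.float64(-0.31)], [0, 0, np.float64(-0.04)], [0, 0, np.float64(0.22)], [0, 0, np.float64(0.49)], [0, 0, np.float64(0.76)], [0, 0, np.float64(1.02)]]
xyz [[np.float64(0.13), np.float64(-0.75), 0], [np.float64(0.18), np.float64(-1.5), 0], [np.float64(0.09), np.float64(-2.24), 0], [np.float64(-0.06), np.float64(-2.98), 0], [np.float64(-0.19), np.float64(-3.73), 0], [np.float64(-0.3), np.float64(-4.48), 0], [np.float64(-0.39), np.float64(-5.23), 0], [np.float64(-0.46), np.float64(-5.99), 0]]
dr [[0, 0, np.float64(0.27)], [0, 0, np.float64(0.53)], [0, 0, np.float64(0.8)], [0, 0, np.float64(1.07)], [0, 0, np.float64(1.33)], [0, 0, np.float64(1.6)], [0, 0, np.float64(1.87)], [0, 0, np.float64(2.14)]]
xyz [[np.float64(-0.13), np.float64(-0.75), 0], [np.float64(-0.24), np.float64(-1.5), 0], [np.float64(-0.33), np.float64(-2.25), 0], [np.float64(-0.39), np.float64(-3.01), 0], [np.float64(-0.44), np.float64(-3.76), 0], [np.float64(-0.46), np.float64(-4.52), 0], [np.float64(-0.46), np.float64(-5.28), 0], [np.float64(-0.45), np.float64(-6.04), 0]]
```

Request:
send_rows(
  dr=[
    [0,0,-0.27],
    [0,0,-0.41],
    [0,0,-0.31],
    [0,0,-0.04],
    [0,0,0.22],
    [0,0,0.49],
    [0,0,0.76],
    [0,0,1.02],
  ],
  xyz=[
    [0.13,-0.75,0],
    [0.18,-1.5,0],
    [0.09,-2.24,0],
    [-0.06,-2.98,0],
    [-0.19,-3.73,0],
    [-0.3,-4.48,0],
    [-0.39,-5.23,0],
    [-0.46,-5.99,0],
  ],
  jaw=[0,0,0,0,0,0,0,0],
)

```text
time_s: 9.3
eef_pos: [0.5304, -0.117, 0.0728]
eef_rot: [0.0, 0.993, 0.122, -0.0]
wrist_force: [1.1, -0.8, 6.1]
opening: 0.116
grasp_force: 59.1
```

Run:
```python
from h import *
st()
im=ctrl.camera("top")
cv2.imwrite("pics/top3.png",cv2.resize(im[180:270,90:290,::-1],None,fx=4,fy=4,interpolation=cv2.INTER_CUBIC))
x,e,th=st()
o=ctrl.get_obs();q=o["eef_rot"];ph=2*np.arctan2(q[2],q[1]);P=o["eef_pos"]+.235*np.array([-np.sin(ph),np.cos(ph),0]);P[2]=.037
print(P,(w2px("top",P)+.4-[90,180])*4)
k,a,b=plan(e,th,-.13-x);print(k,a,b)
```

```text
t 9.30 tcp [ 0.5304 -0.117   0.0728] phi deg 13.99 axle dock x -0.1964 e(right) 0.0069 th 0.2197 ball x -0.0158 right -0.0334 F fwd -0.8 right 1.1 up 6.1 tq [-0.25 -0.13  0.06]
t 9.35 tcp [ 0.5299 -0.116   0.0727] phi deg 13.93 axle dock x -0.1953 e(right) 0.0065 th 0.2187 ball x -0.0147 right -0.0336 F fwd 0.9 right 0.7 up 9.0 tq [ 0.09 -0.09 -0.06]
[0.47335146 0.11208521 0.037     ] [[391.48959296 234.61803006]]
-3.6453196044861658 0.0628840761787636 0.0028831142909236805
```

View pics/top3.png

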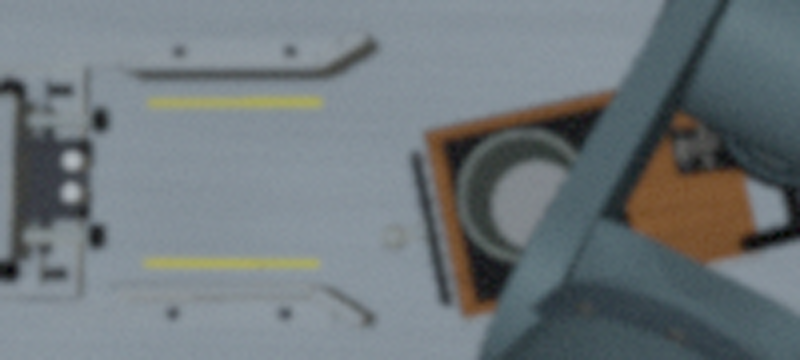

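Run:
```python
from h import *
rows(np.linspace(0,.064,9)[1:],lambda s:-3.65*np.clip((.0605-s)/.004+.5,0,1))
```

```text
dr [[0, 0, np.float64(0.28)], [0, 0, np.float64(0.56)], [0, 0, np.float64(0.84)], [0, 0, np.float64(1.12)], [0, 0, np.float64(1.39)], [0, 0, np.float64(1.67)], [0, 0, np.float64(1.95)], [0, 0, np.float64(2.11)]]
xyz [[np.float64(-0.13), np.float64(-0.8), 0], [np.float64(-0.25), np.float64(-1.61), 0], [np.float64(-0.33), np.float64(-2.42), 0], [np.float64(-0.4), np.float64(-3.23), 0], [np.float64(-0.44), np.float64(-4.04), 0], [np.float64(-0.45), np.float64(-4.85), 0], [np.float64(-0.44), np.float64(-5.67), 0], [np.float64(-0.35), np.float64(-6.46), 0]]
```

Request:
send_rows(
  dr=[
    [0,0,0.28],
    [0,0,0.56],
    [0,0,0.84],
    [0,0,1.12],
    [0,0,1.39],
    [0,0,1.67],
    [0,0,1.95],
    [0,0,2.11],
  ],
  xyz=[
    [-0.13,-0.8,0],
    [-0.25,-1.6,0],
    [-0.33,-2.4,0],
    [-0.4,-3.2,0],
    [-0.44,-4.0,0],
    [-0.45,-4.85,0],
    [-0.44,-5.65,0],
    [-0.35,-6.4,0],
  ],
  jaw=[0,0,0,0,0,0,0,0],
)

```text
time_s: 10.35
eef_pos: [0.5111, -0.0558, 0.0727]
eef_rot: [0.0, 1.0, 0.012, -0.001]
wrist_force: [-0.4, -2.6, 7.1]
opening: 0.114
grasp_force: 59.4
```

Run:
```python
from h import *
st()
im=ctrl.camera("top")
cv2.imwrite("pics/top4.png",cv2.resize(im[180:270,90:290,::-1],None,fx=4,fy=4,interpolation=cv2.INTER_CUBIC))
x,e,th=st()
o=ctrl.get_obs();q=o["eef_rot"];ph=2*np.arctan2(q[2],q[1]);P=o["eef_pos"]+.235*np.array([-np.sin(ph),np.cos(ph),0]);P[2]=.037
print(P,(w2px("top",P)+.4-[90,180])*4)
```

```text
t 10.35 tcp [ 0.5111 -0.0558  0.0727] phi deg 1.35 axle dock x -0.1335 e(right) 0.0000 th -0.0009 ball x 0.0515 right 0.0002 F fwd -2.6 right -0.5 up 7.1 tq [-0.3   0.19  0.03]
t 10.40 tcp [ 0.5109 -0.0548  0.0727] phi deg 1.32 axle dock x -0.1325 e(right) -0.0001 th -0.0014 ball x 0.0525 right 0.0001 F fwd 0.8 right -0.7 up 7.9 tq [0.01 0.05 0.  ]
[0.50548114 0.18010617 0.037     ] [[280.96613302 177.99163813]]
```

View pics/top4.png

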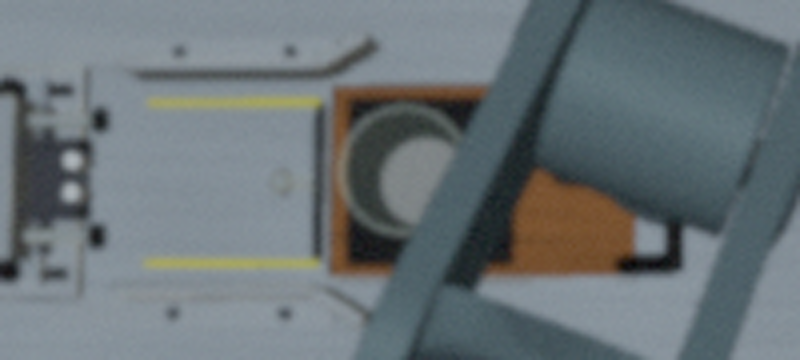

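The caddy is centred in the mouth: ball at (282,182), deck edges at y=88 and 272, kerbs about even on both sides. Rolling straight in.

Request:
send_rows(
  dr=[
    [0,0,0],
    [0,0,0],
    [0,0,0],
    [0,0,0],
    [0,0,0],
    [0,0,0],
    [0,0,0],
    [0,0,0],
  ],
  xyz=[
    [0,-0.5,0],
    [0,-1.1,0],
    [0,-1.7,0],
    [0,-2.3,0],
    [0,-2.9,0],
    [0,-3.4,0],
    [0,-3.8,0],
    [0,-4,0],
  ],
  jaw=[0,0,0,0,0,0,0,0],
)

```text
time_s: 11.4
eef_pos: [0.5101, -0.0158, 0.0727]
eef_rot: [-0.0, 1.0, 0.012, -0.001]
wrist_force: [-1.3, -0.5, 8.6]
opening: 0.12
grasp_force: 59.4
```

```bash
python3 -c "
from h import *
st()"
```

```text
t 11.40 tcp [ 0.5101 -0.0158  0.0727] phi deg 1.39 axle dock x -0.0934 e(right) -0.0000 th -0.0002 ball x 0.0916 right 0.0000 F fwd -0.5 right -1.3 up 8.6 tq [-0.19  0.17  0.06]
```

Request:
send_rows(
  dr=[
    [0,0,0],
    [0,0,0],
    [0,0,0],
    [0,0,0],
    [0,0,0],
    [0,0,0],
    [0,0,0],
    [0,0,0],
  ],
  xyz=[
    [0,-0.5,-0.03],
    [0,-1.1,-0.05],
    [0,-1.7,-0.06],
    [0,-2.3,-0.06],
    [0,-2.9,-0.06],
    [0,-3.4,-0.06],
    [0,-3.8,-0.06],
    [0,-4,-0.06],
  ],
  jaw=[0,0,0,0,0,0,0,0],
)

```text
time_s: 12.4
eef_pos: [0.5097, 0.0241, 0.073]
eef_rot: [-0.0, 1.0, 0.012, -0.0]
wrist_force: [-1.7, -1.1, 0.2]
opening: 0.116
grasp_force: 58.6
```

Run:
```python
from h import *
st()
im=ctrl.camera("top")
cv2.imwrite("pics/top5.png",cv2.resize(im[180:270,90:290,::-1],None,fx=4,fy=4,interpolation=cv2.INTER_CUBIC))
st()
```

```text
t 12.40 tcp [0.5097 0.0241 0.073 ] phi deg 1.41 axle dock x -0.0535 e(right) 0.0006 th 0.0002 ball x 0.1315 right 0.0005 F fwd -1.1 right -1.7 up 0.2 tq [-0.26  0.33  0.12]
t 12.45 tcp [0.5097 0.0243 0.0731] phi deg 1.41 axle dock x -0.0534 e(right) 0.0006 th 0.0001 ball x 0.1316 right 0.0006 F fwd -0.0 right -1.5 up -0.4 tq [0.02 0.23 0.07]
```

View pics/top5.png

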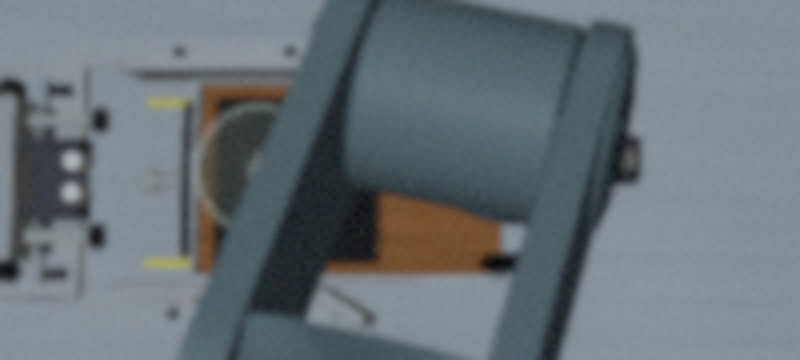

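The ball at (150,181) is nearly in line with the roller gap at (72,176), about 46 mm short. Approaching slowly.

Request:
send_rows(
  dr=[
    [0,0,0],
    [0,0,0],
    [0,0,0],
    [0,0,0],
    [0,0,0],
    [0,0,0],
    [0,0,0],
    [0,0,0],
  ],
  xyz=[
    [0,-0.4,0],
    [0,-0.8,0],
    [0,-1.2,0],
    [0,-1.6,0],
    [0,-2,0],
    [0,-2.3,0],
    [0,-2.5,0],
    [0,-2.5,0],
  ],
  jaw=[0,0,0,0,0,0,0,0],
)

```text
time_s: 13.45
eef_pos: [0.5095, 0.049, 0.0734]
eef_rot: [-0.0, 1.0, 0.012, -0.0]
wrist_force: [0.5, 0.6, -3.3]
opening: 0.116
grasp_force: 58.4
```

```bash
python3 -c "
from h import *
st()"
```

```text
t 13.45 tcp [0.5095 0.049  0.0734] phi deg 1.40 axle dock x -0.0286 e(right) 0.0009 th 0.0000 ball x 0.1564 right 0.0009 F fwd 0.6 right 0.5 up -3.3 tq [ 0.04 -0.02 -0.01]
```

Request:
send_rows(
  dr=[
    [0,0,0],
    [0,0,0],
    [0,0,0],
    [0,0,0],
    [0,0,0],
    [0,0,0],
    [0,0,0],
    [0,0,0],
  ],
  xyz=[
    [0,-0.1,0.02],
    [0,-0.2,0.02],
    [0,-0.3,0.02],
    [0,-0.4,0.02],
    [0,-0.5,0.02],
    [0,-0.6,0.02],
    [0,-0.7,0.02],
    [0,-0.8,0.02],
  ],
  jaw=[0,0,0,0,0,0,0,0],
)

```text
time_s: 14.45
eef_pos: [0.5093, 0.0568, 0.0732]
eef_rot: [-0.0, 1.0, 0.012, 0.0]
wrist_force: [-0.1, -1.3, -1.8]
opening: 0.114
grasp_force: 58.6
```

```bash
python3 -c "
from h import *
st()"
```

```text
t 14.45 tcp [0.5093 0.0568 0.0732] phi deg 1.40 axle dock x -0.0208 e(right) 0.0010 th -0.0001 ball x 0.1642 right 0.0010 F fwd -1.3 right -0.2 up -1.8 tq [-0.12  0.01 -0.05]
```

Request:
send_rows(
  dr=[
    [0,0,0],
    [0,0,0],
    [0,0,0],
    [0,0,0],
    [0,0,0],
    [0,0,0],
    [0,0,0],
    [0,0,0],
  ],
  xyz=[
    [0,-0.06,0],
    [0,-0.12,0],
    [0,-0.18,0],
    [0,-0.24,0],
    [0,-0.3,0],
    [0,-0.36,0],
    [0,-0.42,0],
    [0,-0.5,0],
  ],
  jaw=[0,0,0,0,0,0,0,0],
)

```text
time_s: 15.45
eef_pos: [0.5092, 0.0618, 0.0732]
eef_rot: [-0.0, 1.0, 0.012, -0.0]
wrist_force: [0.4, -0.5, -2.1]
opening: 0.112
grasp_force: 58.6
```

Request:
send_rows(
  dr=[
    [0,0,0],
    [0,0,0],
    [0,0,0],
    [0,0,0],
    [0,0,0],
    [0,0,0],
    [0,0,0],
    [0,0,0],
  ],
  xyz=[
    [0,-0.05,0],
    [0,-0.1,0],
    [0,-0.15,0],
    [0,-0.2,0],
    [0,-0.2,0],
    [0,-0.25,0],
    [0,-0.3,0],
    [0,-0.3,0],
  ],
  jaw=[0,0,0,0,0,0,0,0],
)

```text
time_s: 16.45
eef_pos: [0.5091, 0.0645, 0.0732]
eef_rot: [0.0, 1.0, 0.012, 0.0]
wrist_force: [0.2, -4.6, -1.2]
opening: 0.113
grasp_force: 58.7
```

```bash
python3 -c "
from h import *
st()"
```

```text
t 16.45 tcp [0.5091 0.0645 0.0732] phi deg 1.40 axle dock x -0.0131 e(right) 0.0010 th -0.0000 ball x 0.1719 right 0.0010 F fwd -4.6 right 0.1 up -1.2 tq [-0.83  0.02  0.01]
```

The ball is touching the rollers, at 4.6 N. Pressing on in small steps.

Request:
send_rows(
  dr=[
    [0,0,0],
    [0,0,0],
    [0,0,0],
    [0,0,0],
    [0,0,0],
    [0,0,0],
    [0,0,0],
    [0,0,0],
  ],
  xyz=[
    [0,-0.04,0],
    [0,-0.08,0],
    [0,-0.12,0],
    [0,-0.16,0],
    [0,-0.2,0],
    [0,-0.2,0],
    [0,-0.2,0],
    [0,-0.2,0],
  ],
  jaw=[0,0,0,0,0,0,0,0],
)

```text
time_s: 17.45
eef_pos: [0.5091, 0.0667, 0.0732]
eef_rot: [0.0, 1.0, 0.012, 0.0]
wrist_force: [-0.3, -5.9, -1.9]
opening: 0.119
grasp_force: 58.7
```

```bash
python3 -c "
from h import *
st()"
```

```text
t 17.45 tcp [0.5091 0.0667 0.0732] phi deg 1.39 axle dock x -0.0109 e(right) 0.0010 th -0.0001 ball x 0.1741 right 0.0010 F fwd -5.9 right -0.5 up -1.9 tq [-0.82 -0.04 -0.04]
```

Request:
send_rows(
  dr=[
    [0,0,0],
    [0,0,0],
    [0,0,0],
    [0,0,0],
    [0,0,0],
    [0,0,0],
    [0,0,0],
    [0,0,0],
  ],
  xyz=[
    [0,-0.04,0],
    [0,-0.08,0],
    [0,-0.12,0],
    [0,-0.16,0],
    [0,-0.2,0],
    [0,-0.2,0],
    [0,-0.2,0],
    [0,-0.2,0],
  ],
  jaw=[0,0,0,0,0,0,0,0],
)

```text
time_s: 18.45
eef_pos: [0.509, 0.0689, 0.0732]
eef_rot: [-0.0, 1.0, 0.012, -0.0]
wrist_force: [0.3, -1.7, -2.7]
opening: 0.112
grasp_force: 58.6
```

```bash
python3 -c "
from h import *
st()"
```

```text
t 18.45 tcp [0.509  0.0689 0.0732] phi deg 1.39 axle dock x -0.0087 e(right) 0.0009 th -0.0001 ball x 0.1763 right 0.0010 F fwd -1.7 right 0.3 up -2.7 tq [-0.25 -0.07 -0.02]
```

Request:
send_rows(
  dr=[
    [0,0,0],
    [0,0,0],
    [0,0,0],
    [0,0,0],
    [0,0,0],
    [0,0,0],
    [0,0,0],
    [0,0,0],
  ],
  xyz=[
    [0,-0.04,0],
    [0,-0.08,0],
    [0,-0.12,0],
    [0,-0.16,0],
    [0,-0.2,0],
    [0,-0.2,0],
    [0,-0.2,0],
    [0,-0.2,0],
  ],
  jaw=[0,0,0,0,0,0,0,0],
)

```text
time_s: 19.45
eef_pos: [0.5089, 0.071, 0.0732]
eef_rot: [-0.0, 1.0, 0.012, -0.0]
wrist_force: [0.5, 0.0, -3.1]
opening: 0.113
grasp_force: 58.7
```

```bash
python3 -c "
from h import *
st()"
```

```text
t 19.45 tcp [0.5089 0.071  0.0732] phi deg 1.40 axle dock x -0.0067 e(right) 0.0009 th -0.0000 ball x 0.1783 right 0.0009 F fwd 0.0 right 0.5 up -3.1 tq [ 0.09 -0.1   0.02]
```

Request:
send_rows(
  dr=[
    [0,0,0],
    [0,0,0],
    [0,0,0],
    [0,0,0],
    [0,0,0],
    [0,0,0],
    [0,0,0],
    [0,0,0],
  ],
  xyz=[
    [0,-0.03,0],
    [0,-0.06,0],
    [0,-0.09,0],
    [0,-0.12,0],
    [0,-0.15,0],
    [0,-0.15,0],
    [0,-0.15,0],
    [0,-0.15,0],
  ],
  jaw=[0,0,0,0,0,0,0,0],
)

```text
time_s: 20.45
eef_pos: [0.5089, 0.0724, 0.0732]
eef_rot: [-0.0, 1.0, 0.012, -0.0]
wrist_force: [0.3, 1.9, -2.0]
opening: 0.113
grasp_force: 58.7
```

```bash
python3 -c "
from h import *
st()"
```

```text
t 20.45 tcp [0.5089 0.0724 0.0732] phi deg 1.40 axle dock x -0.0052 e(right) 0.0009 th -0.0001 ball x 0.1798 right 0.0009 F fwd 1.9 right 0.3 up -2.0 tq [ 0.24 -0.09 -0.02]
```

Request:
send_rows(
  dr=[
    [0,0,0],
    [0,0,0],
    [0,0,0],
    [0,0,0],
    [0,0,0],
    [0,0,0],
    [0,0,0],
    [0,0,0],
  ],
  xyz=[
    [0,-0.03,0],
    [0,-0.06,0],
    [0,-0.09,0],
    [0,-0.12,0],
    [0,-0.15,0],
    [0,-0.15,0],
    [0,-0.15,0],
    [0,-0.15,0],
  ],
  jaw=[0,0,0,0,0,0,0,0],
)

```text
time_s: 21.45
eef_pos: [0.509, 0.0736, 0.0732]
eef_rot: [0.0, 1.0, 0.012, 0.0]
wrist_force: [-0.1, -3.8, -2.0]
opening: 0.114
grasp_force: 58.7
```

```bash
python3 -c "
from h import *
st()"
```

```text
t 21.45 tcp [0.509  0.0736 0.0732] phi deg 1.40 axle dock x -0.0041 e(right) 0.0010 th -0.0001 ball x 0.1809 right 0.0011 F fwd -3.8 right -0.2 up -2.0 tq [-0.51 -0.09 -0.  ]
```

The pull-in (+1.9 N) was followed by the buffer pushing back (-3.8 N), so the catch has snapped. Easing off slightly and letting go.

Request:
send_rows(
  dr=[
    [0,0,0],
    [0,0,0],
    [0,0,0],
    [0,0,0],
    [0,0,0],
    [0,0,0],
    [0,0,0],
    [0,0,0],
  ],
  xyz=[
    [0,0.03,0.02],
    [0,0.05,0.02],
    [0,0.05,0.02],
    [0,0.05,0.02],
    [0,0.05,0.02],
    [0,0.05,0.02],
    [0,0.05,0.02],
    [0,0.05,0.02],
  ],
  jaw=[0,0,0,20,30,40,50,50],
)

```text
time_s: 22.45
eef_pos: [0.5089, 0.0733, 0.073]
eef_rot: [-0.0, 1.0, 0.012, -0.0]
wrist_force: [0.2, -0.2, 0.2]
opening: 0.499
grasp_force: 0.0
```

Request:
send_rows(
  dr=[
    [0,0,0],
    [0,0,0],
    [0,0,0],
    [0,0,0],
    [0,0,0],
    [0,0,0],
    [0,0,0],
    [0,0,0],
  ],
  xyz=[
    [0,0,0],
    [0,0,-0.5],
    [0,0,-1.5],
    [0,0,-3],
    [0,0,-5],
    [0,0,-7.5],
    [0,0,-10],
    [0,0,-12],
  ],
  jaw=[50,50,50,50,50,50,50,50],
)

```text
time_s: 23.45
eef_pos: [0.5094, 0.0732, 0.1954]
eef_rot: [0.0, 1.0, 0.012, 0.001]
wrist_force: [-0.4, -0.5, -0.6]
opening: 0.501
grasp_force: 0.0
```

Request:
send_rows(
  dr=[
    [0,0,0],
    [0,0,0],
    [0,0,0],
    [0,0,0],
    [0,0,0],
    [0,0,0],
    [0,0,0],
    [0,0,0],
  ],
  xyz=[
    [0,1,-1],
    [0,3,-2],
    [0,6,-3],
    [0,9,-4],
    [0,12,-4],
    [0,14,-4],
    [0,14,-4],
    [0,14,-4],
  ],
  jaw=[50,50,50,50,50,50,50,50],
)

```text
time_s: 24.45
eef_pos: [0.512, -0.0662, 0.2327]
eef_rot: [-0.0, 1.0, 0.012, -0.0]
wrist_force: [0.5, 0.3, -0.5]
opening: 0.497
grasp_force: 0.0
```

Run:
```python
from h import *
st()
a=ctrl.camera("top")[180:270,90:290,::-1];b=ctrl.camera("scene")[100:230,290:490,::-1]
cv2.imwrite("pics/fin.png",np.vstack([cv2.resize(a,(560,252)),cv2.resize(b,(534,347))[:, :534] if 0 else cv2.resize(b,(560,345))]))
```

```text
t 24.45 tcp [ 0.512  -0.0662  0.2327] phi deg 1.40 axle dock x -0.1439 e(right) 0.0007 th -0.0001 ball x 0.0411 right 0.0007 F fwd 0.3 right 0.5 up -0.5 tq [0.03 0.06 0.02]
```

View pics/fin.png

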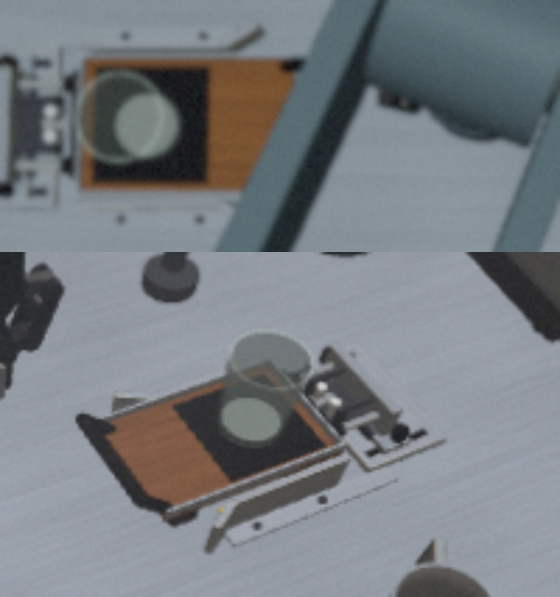

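The caddy sits in line in the dock with its nose on the pads, the tumbler is upright, and the gripper is clear.

```bash
python3 -c "
from bench import ctrl
print(ctrl.hand_in())"
```

```text
the job is handed in; nothing more can be done
None
```

The job is handed in at about 24.5 s of the 53 s limit: the caddy is docked against the buffer with the catch snapped, judging by feel and the final pictures. The tumbler is upright and the gripper is clear, but the hand-in returned no verdict.

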